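Start the grinder at its control box

TASK

Start the grinder for a double at its control box, pressing with the closed fingertips: switch the wide rocker on by pushing down its raised far end, then press the large round key all the way in so that it stays down, then press the long bar key fully down and keep it held - finish while still holding it down. Leave the narrow rocker and the small round key alone, and do not lift or shove the cups and other things standing around.

Things in the scene. Friction and masses are not known exactly. Their poses are not given: they have to be found in the camera images.
- control_box: White low box with a brushed metal top, 150 (x) x 230 (y) x 45 mm high, fixed to the table. Origin: centre of its underside; its x axis points from its front edge to its back edge (away from the robot at yaw 0). In its frame the three keys stand in the front row at x = -35 mm, y = -70, 0 and +70 mm, in any order; the two rockers stand in the back row at x = +40 mm, y = -70 and +70 mm, either way round; an espresso cup (56 mm high) stands between the rockers.
- wide_rocker_mid (a point): Point on the pivot line of the wide rocker (52 mm long fore-aft, 34 mm wide), at the rocker's top face, 59 mm above the table; axes parallel to the control box's. The rocker is a shallow V that tilts about the box's y axis: when off its near half is level and its far half (+x of the box) slopes up to 67 mm above the table at the end; when on its far half lies level at 59 mm. Push straight down about 16 mm behind this point; it takes about 2 to 5 N and stays where it is left.
- wide_rocker (a joint): Wide rocker angle: 0 = off (far end up), 0.30 rad = on (far half level).
- narrow_rocker_mid (a point): The same point of the narrow rocker (52 mm long, 16 mm wide), which is to be left alone.
- narrow_rocker (a joint): Narrow rocker angle: 0 = off, 0.30 rad = on. Leave it off.
- large_key_top (a point): Centre of the top face of the large round key (36 mm diameter), which moves with it: 58 mm above the table when out, 52 mm when in. It takes about 3 N and stays where it is pushed (latches).
- large_key (a joint): Large round key. Value 0 = out, grows as it is pressed down, 0.006 m = fully down.
- small_key_top (a point): Centre of the top face of the small round key (20 mm diameter), 58 mm above the table; it too would stay down. Leave it alone.
- small_key (a joint): Small round key. Value 0 = out, grows as it is pressed down, 0.006 m = fully down.
- bar_key_top (a point): Centre of the top face of the long bar key (18 mm fore-aft x 44 mm sideways), which moves with it: 58 mm above the table when out, 52 mm when fully down. Sprung: about 2.4 N to start, 6 N fully down; it comes back up when let go.
- bar_key (a joint): Long bar key. Value 0 = out, grows as it is pressed down, 0.006 m = fully down.
- wide_rocker_base: Black frame of the wide rocker, with the rocker. Origin: centre of its underside, on the box top, 45 mm above the table; axes parallel to the control box's.
- large_key_base: Black 4 mm bezel of the large round key, with the key. Origin: centre of its underside, on the box top, 45 mm above the table.
- bar_key_base: Black 4 mm bezel of the bar key, with the key. Origin: centre of its underside, on the box top, 45 mm above the table.
- espresso_cup: Loose small white cup, 56 mm high, on a thin mat on the control box between the rockers. Origin at its underside.
- timer: Loose white kitchen timer, 58 x 64 x 16 mm, in front of the box. Origin at its underside.
- scoop: Loose blue scoop, 88 x 36 x 26 mm, in front of the box. Origin at its underside.
- tamper: Loose tamper, 58 mm wide, 94 mm high, behind the box. Origin at its underside.
- cup_left_0: Loose blue cup, 53 mm high, behind the box. Origin at its underside.
- cup_left_1: Loose blue cup, 53 mm high, towards the right front edge of the table. Origin at its underside.

How it is judged (in metres and radians):
On the way, in this order (a step that is already met when the one before it is completed fails the run):
1. the wide rocker is switched on with the fingers (value of joint wide_rocker above 0.24 rad and contact force between the fingers and wide_rocker_base above 1 N), for 0.05 s.
2. the large round key is pressed in with the fingers (value of joint large_key above 0.0048 m and contact force between the fingers and large_key_base above 1 N), for 0.05 s.
3. the bar key is pressed down with the fingers (value of joint bar_key above 0.0045 m and contact force between the fingers and bar_key_base above 1 N), for 0.2 s.
At the end, for the whole second after the job is handed in: Wide rocker on (over 0.24 of 0.30 rad), large round key in (over 4.5 of 6 mm), bar key held down by the fingers (over 4.5 of 6 mm, more than 1 N); narrow rocker under 0.10 rad, small round key under 2 mm, every loose thing within 20 mm of its start (all of step 3 and value of joint wide_rocker above 0.24 rad and value of joint large_key above 0.0045 m and value of joint narrow_rocker below 0.1 rad and value of joint small_key below 0.002 m and distance of each of espresso_cup, timer, scoop, tamper, cup_left_0, cup_left_1 from where it was at the start of the episode below 0.02 m); the arm keeps its last pose, push and grip.
It fails at once if the large round key is pressed (over 3 mm) before the wide rocker is on (value of joint large_key above 0.003 m and value of joint wide_rocker below 0.2 rad).
It fails at once if the bar key is pressed (over 3 mm) before the large round key is in (value of joint bar_key above 0.003 m and value of joint large_key below 0.004 m).
It fails at once if the small round key is pressed (over 2 mm) (value of joint small_key above 0.002 m).
It fails at once if the narrow rocker is switched (over 0.10 rad) (value of joint narrow_rocker above 0.1 rad).
It fails at once if a loose thing is lifted, carried or shoved more than 20 mm (distance of any of espresso_cup, timer, scoop, tamper, cup_left_0, cup_left_1 from where it was at the start of the episode above 0.02 m).
It also fails if it takes over 40 s, if anything falls off the work surface, if the arm or the gripper's body presses on something with over 40 N, if the wrist force passes 120 N, or if a joint passes its speed limit or range.

ROBOT

A 6-joint arm with a two-finger parallel gripper is mounted at the origin on a cart in front of the work surface, level with it; the furniture and walls round the work are solid. World frame = base frame: x ahead of the robot, y to its left, z up, the work surface at z = 0. Lengths are in m, angles in degrees, forces in N, time in s.
With the tool pointing down it reaches from about 0.3 to 0.875 m from the base axis. Payload 4.2 kg.
Tool frame: the origin (TCP) lies midway between the tips of the shut fingers; the grasp point (between the pads) lies pinch_z behind it (pinch_z is the distance from the TCP to the grasp point, in m); z points along the fingers, y is the direction in which the jaws open and shut (so a half turn about z gives the same grasp; the last joint's range is limited). The gripper opens to 85 mm and grips with 20 to 120 N. Pads are 22 mm wide; open, the fingers measure 114 mm over their backs; the gripper's body (76 mm by 85 mm) begins 54 mm behind the grasp point. The pads swing forward as they close: fully open they stand 13 mm farther back than shut.
Start: joints at [-73.396, 18.312, 89.639, -0, 72.044, -1.146], TCP at [0.175, -0.548, 0.231] pointing down, gripper open.
Joint ranges: [-177.97, 177.97], [-48.28, 115.42], [12.27, 149.76], [-77.06, 257.06], [2.81, 150.46], [-146.56, 146.56]. Speed limits (degrees/s): [147.25, 147.25, 180, 180, 180, 180].

INTERFACE

Orientations are given as [roll, pitch, yaw] about the fixed x, y, z axes, in that order (R = Rz(yaw) Ry(pitch) Rx(roll)).
In Python, from cell import read_state, get_image, get_calibration, hand_in, pinch_z gives the robot as it stands. The module is installed in compiled form; this text tells all that it offers.
- The arm moves only by the shell command python3 -m crank 'ROWS' [OPENING]. ROWS is JSON, a list of rows, each a list of 6 numbers: the shift along the tool's x, y, z in m, then the turn, a rotation vector about the tool's x, y, z in rad. A call has exactly 8 rows; each row shifts and turns the commanded pose from where the row before left it, along the tool's axes as they then stand; what a row does not reach is not made up. A row lasts 1/8 s, in which the tool goes at most 62.5 mm and 10.7 degrees, less where a joint would pass 70% of its speed; a pose out of reach is approached as far as the arm can. A call with a gripper value outside its range is refused whole. OPENING is the opening, from -1 (shut) to 1 (fully open), set as the call begins (- or left out, the last holds). The fingers move at their own pace and stop on an object; the grip force is fixed at half the most. Time passes only in rows, so rows that do not move let the fingers close, or fill a call up. It gives the time, the measured TCP pose, the force and the opening at its end, in the units of the state.
- read_state(): the state, without advancing time (a new reading comes with each control period).
- get_image(name): name is "scene" or "top" or "wrist"; returns the picture (384x512x3 uint8, red, green, blue); there is no depth.
- get_calibration(name): a dict with "fx", "fy", "cx", "cy" (pixels), "k1" (the pictures are not rectified: a ray, as slopes to the right and down, at radius r is drawn at 1 + k1 r^2 times it, then the intrinsics apply), "T" (4x4, takes a point from camera to world coordinates); the wrist camera has in their place "T_tool_cam" (4x4, takes a point from camera to tool coordinates, whose origin is the TCP and whose axes are the flange's). Camera axes: x right, y down, z forward; pixel columns grow to the right and rows downward; lengths in m; the calibration is good to about 2 mm. A picture is of the moment at which its call begins: read the wrist's pose just before it. get_calibration takes no time and is no camera call.
- hand_in(): hands the job in, once; it reports no verdict.
The state is a dict: "time_s": time; "joint_pos": joint angles; "qd": joint speeds; "tau": joint torques, N m; "tool_pos": TCP position; "orientation": TCP orientation; "contact_force": force on the tool from outside, world axes, zero at the start; "moment": the same for the moment, N m; "width": finger opening in m.
Only numpy, scipy, OpenCV 4.12 (cv2) and the standard library are available. Lean on these libraries where they do the work, as an engineer would, in place of code of your own. Each camera call takes 0.05 s, during which the arm holds its last target. There are 200 camera calls.

## Working session

There is one attempt and no reset: what is moved stays moved. The work goes in short steps, Python scripts to look and compute and a shell command to move; the robot and the scene stay as the last step left them, time stands still between calls to the robot, and variables do not carry over. Pictures are saved under pics/ and viewed, about 8 in all and at most 12, crops included, and the job is handed in when it is done.

```bash
mkdir -p pics; python3 - <<'E'
from cell import *
import cv2,json
s=read_state();print(s['tool_pos'],s['orientation'],s['width'],s['contact_force'],pinch_z)
for n in("top","scene"):
    cv2.imwrite(f"pics/{n}0.png",get_image(n)[:,:,::-1]);c=get_calibration(n);print(n,c)
E
```

```text
[ 0.17518325 -0.54717482  0.23049573] [-1.79900141e+02 -1.08109289e-03  1.77524312e+01] 0.08551368576431094 [-0.48033346  0.2990253  -0.25100651] 0.0187
top {'fx': 397.0173557926684, 'fy': 397.0173557926684, 'cx': 253.9833192854377, 'cy': 187.4795753575302, 'k1': -0.09896752784350328, 'T': array([[-2.53755246e-02, -9.76948836e-01,  2.11960031e-01,
         3.31051968e-01],
       [-9.99677989e-01,  2.47899619e-02, -5.42002647e-03,
        -2.53258131e-02],
       [ 4.06074748e-05, -2.12029313e-01, -9.77263306e-01,
         1.09017785e+00],
       [ 0.00000000e+00,  0.00000000e+00,  0.00000000e+00,
         1.00000000e+00]])}
scene {'fx': 386.0964622221513, 'fy': 386.0964622221513, 'cx': 251.1460634753153, 'cy': 193.35082816910887, 'k1': -0.03722217196227695, 'T': array([[-0.8381468 , -0.42120789,  0.34654562,  0.22729982],
       [-0.54534841,  0.63518738, -0.54692971,  0.42374661],
       [ 0.0102497 , -0.64739548, -0.76208532,  0.72969674],
       [ 0.        ,  0.        ,  0.        ,  1.        ]])}
```

View pics/top0.png

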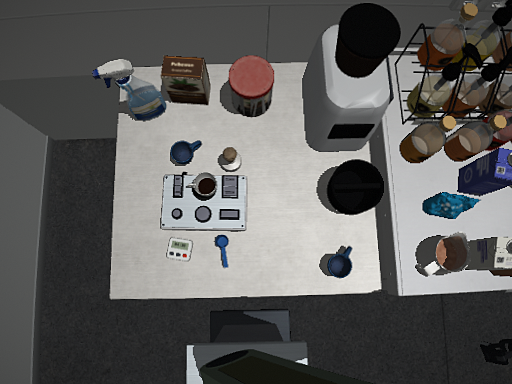

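View pics/scene0.png

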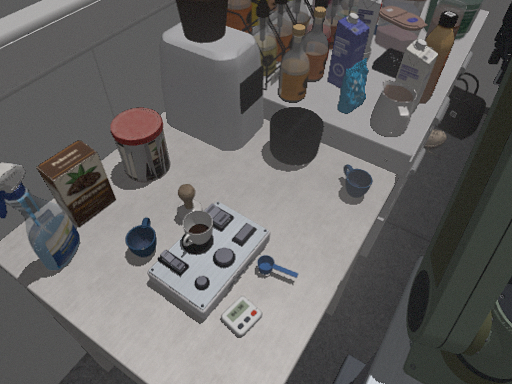

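The top view shows the control box near (204,202). In the front row the small key is at (177,214), the large key at (203,214) and the bar at (229,214). In the back row the narrow rocker is at (178,186), the espresso cup at (205,186) and the wide rocker at (230,186). The scene view shows the same order. Next I measure the positions with a dark mask.

```bash
cat > h.py <<'E'
import numpy as np,cv2
from cell import *
def ray(n,uv):
    c=get_calibration(n);K=np.array([[c['fx'],0,c['cx']],[0,c['fy'],c['cy']],[0,0,1]])
    p=cv2.undistortPoints(np.array([[uv]],float),K,np.array([c['k1'],0,0,0]))[0,0]
    return c['T'][:3,3],c['T'][:3,:3]@np.array([*p,1])
def plane(n,uv,z):
    o,d=ray(n,uv);return o+d*(z-o[2])/d[2]
E
python3 - <<'E'
from h import *
im=cv2.imread('pics/top0.png');g=cv2.cvtColor(im,6)
m=(g<105).astype(np.uint8)
x0,y0,x1,y1=164,178,245,228
n,l,st,ce=cv2.connectedComponentsWithStats(m[y0:y1,x0:x1])
for i in range(1,n):
    if st[i,4]>40:
        c=ce[i]+[x0,y0];print(st[i]+[x0,y0,0,0,0],c.round(1),plane('top',c,.053).round(4))
b=cv2.inRange(g,140,255)
for s,(a0,b0,a1,b1) in {'top':(150,165,260,240)}.items():
    cv2.imwrite('pics/crop1.png',cv2.resize(im[b0:b1,a0:a1],None,fx=7,fy=7,interpolation=cv2.INTER_CUBIC))
im=cv2.imread('pics/scene0.png')
cv2.imwrite('pics/crop2.png',cv2.resize(im[195:320,140:280],None,fx=4.8,fy=4.8,interpolation=cv2.INTER_CUBIC))
E
```

```text
[173 178  11  20 124] [177.9 189.4] [0.5559 0.1729 0.053 ]
[186 178  31  23 396] [204.4 188.6] [0.5562 0.1016 0.053 ]
[222 178  16  21 199] [229.4 188.1] [0.5559 0.0347 0.053 ]
[195 206  17  17 112] [202.8 214.2] [0.4873 0.1057 0.053 ]
[172 208  11  12  70] [176.8 213.5] [0.4909 0.1748 0.053 ]
[219 209  21  11 126] [229.1 214.3] [0.4853 0.0364 0.053 ]
```

View pics/crop1.png

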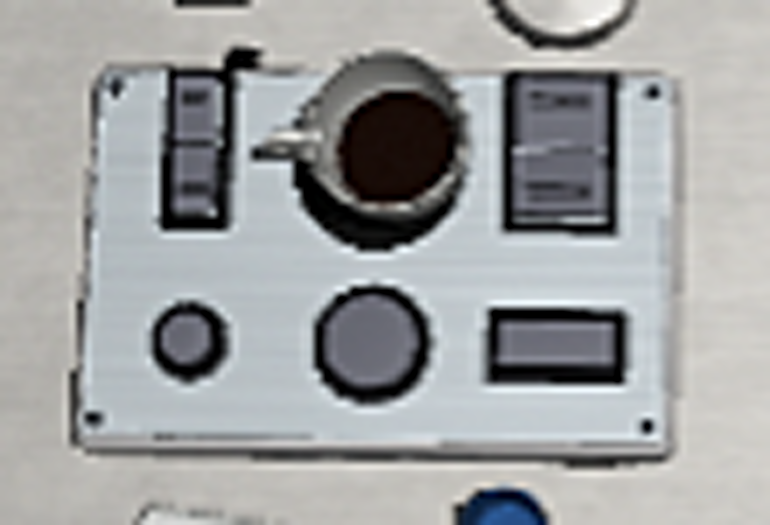

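View pics/crop2.png

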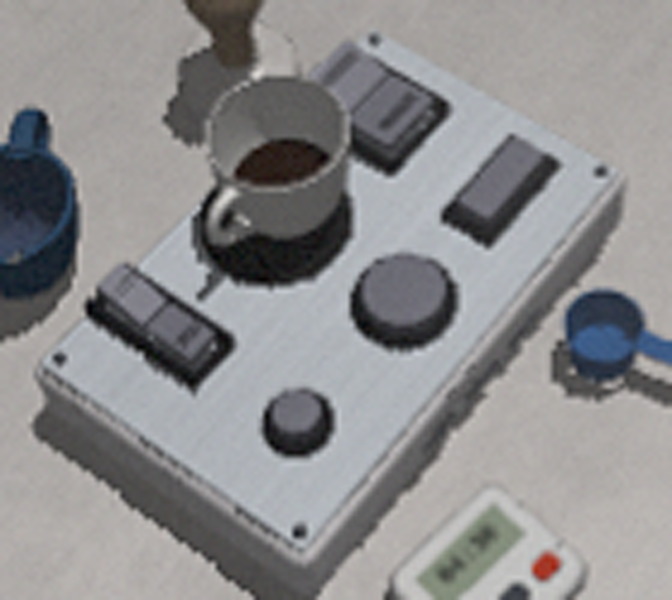

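Both crops confirm the order. In crop1 the wide rocker pivot is at (560,149), the narrow pivot at (194,147), and the large, bar and small key tops at (372,343), (557,344) and (188,341). I'll triangulate these against crop2 and check them against the box model.

```bash
python3 - <<'E'
from h import *
P={'wide':((560,149),(372,98),.059,(.04,-.07)),'narrow':((194,147),(160,303),.059,(.04,.07)),'large':((372,343),(405,290),.058,(-.035,0)),'bar':((557,344),(505,180),.058,(-.035,-.07)),'small':((188,341),(299,414),.058,(-.035,.07))}
A=[];B=[]
for k,(a,b,z,m) in P.items():
    a=(np.array(a)+.5)/7-.5+[150,165];b=(np.array(b)+.5)/4.8-.5+[140,195]
    pt=plane('top',a,z);ps=plane('scene',b,z)
    o1,d1=ray('top',a);o2,d2=ray('scene',b)
    s=np.linalg.lstsq(np.c_[d1,-d2],o2-o1,rcond=None)[0];p1=o1+s[0]*d1;p2=o2+s[1]*d2
    print(k,pt.round(4),ps.round(4),'tri',((p1+p2)/2).round(4),np.linalg.norm(p1-p2).round(4))
    A.append(m);B.append((pt[:2]+ps[:2])/2)
A=np.array(A);B=np.array(B)
a=A-A.mean(0);b=B-B.mean(0);th=np.arctan2((a[:,0]*b[:,1]-a[:,1]*b[:,0]).sum(),(a*b).sum())
R=np.array([[np.cos(th),-np.sin(th)],[np.sin(th),np.cos(th)]]);t=B.mean(0)-R@A.mean(0)
print('yaw',np.degrees(th),'box',t.round(4),'res',(B-(A@R.T+t)).round(4).tolist())
for k,m in dict(wide_mid=(.04,-.07),push=(.058,-.07),large=(-.035,0),bar=(-.035,-.07)).items(): print(k,(R@m+t).round(4))
# loose heights
E
```

```text
wide [0.5608 0.0338 0.059 ] [0.5603 0.0351 0.059 ] tri [0.5613 0.0339 0.0569] 0.0001
narrow [0.5651 0.1736 0.059 ] [0.5705 0.17   0.059 ] tri [0.5646 0.1727 0.0673] 0.0031
large [0.4882 0.1054 0.058 ] [0.4895 0.1082 0.058 ] tri [0.4898 0.1063 0.0546] 0.0023
bar [0.4861 0.0359 0.058 ] [0.4855 0.0387 0.058 ] tri [0.487  0.0362 0.0538] 0.0004
small [0.4906 0.175  0.058 ] [0.4914 0.1782 0.058 ] tri [0.4922 0.1762 0.0535] 0.002
yaw -2.6489716078820735 box [0.5238 0.1052] res [[0.0, 0.0011], [0.0008, -0.0014], [0.0, 0.0001], [0.0002, 0.0005], [-0.0011, -0.0001]]
wide_mid [0.5605 0.0334]
push [0.5785 0.0326]
large [0.4888 0.1068]
bar [0.4856 0.0369]
```

Triangulation agrees with the given sizes: residuals are about 1 mm and the heights fit. The box has yaw -2.65°. Next I close the fingers, align the yaw and move above the wide rocker.

```bash
python3 -m crank '[[0,0,0,0,0,0.178],[0,0,0,0,0,0.178],[0.031,-0.05,0,0,0,0],[0.031,-0.05,0,0,0,0],[0.031,-0.05,0,0,0,0],[0.031,-0.05,0,0,0,0],[0.031,-0.05,0,0,0,0],[0.031,-0.05,0,0,0,0]]' -1
python3 - <<'E'
from h import *
for n,u,z in (('tamper knob',(230,152),.09),('tamper base',(231,166),.02),('bin top',(355,187),.1)): print(n,plane('top',u,z).round(3))
E
```

```text
time_s: 1.1
tool_pos: [0.3756, -0.2548, 0.2312]
orientation: [180.0, -0.0, -2.7]
contact_force: [0.3, -0.7, -0.5]
width: -0.0001
tamper knob [0.645 0.03  0.09 ]
tamper base [0.626 0.031 0.02 ]
bin top [ 0.54 -0.29  0.1 ]
```

```bash
python3 -m crank '[[0.031,-0.05,0,0,0,0],[0.031,-0.05,0,0,0,0],[0.031,-0.05,0,0,0,0],[0.031,-0.05,0,0,0,0],[0.031,-0.05,0,0,0,0],[0.031,-0.048,0,0,0,0],[0,0,0.03,0,0,0],[0,0,0.03,0,0,0]]' -1
```

```text
time_s: 2.1
tool_pos: [0.5747, 0.0335, 0.17]
orientation: [180.0, 0.0, -2.5]
contact_force: [0.5, 0.9, 0.6]
width: 0.0001
```

```bash
python3 -m crank '[[0.001,0,0.02,0,0,0],[0,0,0.02,0,0,0],[0,0,0.02,0,0,0],[0,0,0.02,0,0,0],[0,0,0.01,0,0,0],[0,0,0,0,0,0],[0,0,0,0,0,0],[0,0,0,0,0,0]]' -1
python3 - <<'E'
from h import *
a=get_image('wrist')[:,:,::-1];b=get_image('scene')[170:320,140:280,::-1]
b=cv2.resize(b,(358,384),interpolation=2)
o=np.hstack([a,b]);cv2.imwrite('pics/v1.png',cv2.resize(o,None,fx=.9,fy=.9))
E
```

```text
time_s: 3.1
tool_pos: [0.5761, 0.0325, 0.0821]
orientation: [-180.0, -0.1, -2.7]
contact_force: [0.6, -0.5, 0.3]
width: 0.0001
```

View pics/v1.png

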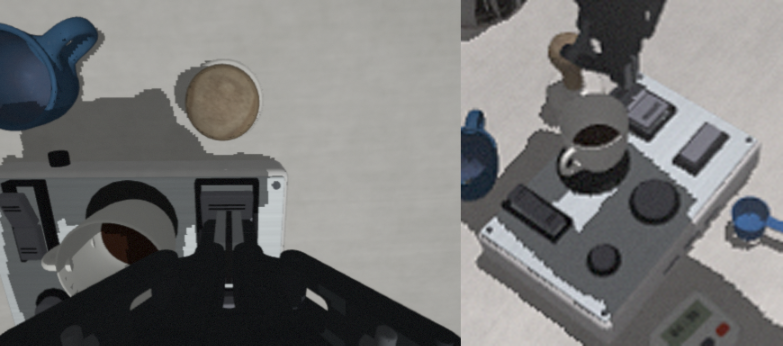

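The wrist view shows the fingertips (about (230,225)) centred sideways on the wide rocker's far half, clear of the cup and the tamper. Now I press.

```bash
python3 -m crank '[[0,0,0.006,0,0,0],[0,0,0.005,0,0,0],[0,0,0.004,0,0,0],[0,0,0.003,0,0,0],[0,0,0.003,0,0,0],[0,0,0.002,0,0,0],[0,0,0,0,0,0],[0,0,0,0,0,0]]' -1
```

```text
time_s: 4.2
tool_pos: [0.5761, 0.0325, 0.059]
orientation: [180.0, -0.1, -2.6]
contact_force: [-0.3, -0.6, 5.8]
width: 0.0002
```

```bash
python3 -m crank '[[0,0,0.001,0,0,0],[0,0,0.001,0,0,0],[0,0,0.001,0,0,0],[0,0,0,0,0,0],[0,0,0,0,0,0],[0,0,0,0,0,0],[0,0,0,0,0,0],[0,0,0,0,0,0]]' -1
```

```text
time_s: 5.2
tool_pos: [0.5762, 0.0325, 0.0588]
orientation: [-180.0, -0.2, -2.6]
contact_force: [-6.4, -0.4, 22.0]
width: 0.0001
```

The force rose sharply at z=0.0588, which is the end stop, so the rocker is on. Next I lift, go back and then left to the large key, staying clear of the espresso cup, and take a check picture.

```bash
python3 -m crank '[[0,0,-0.03,0,0,0],[0,0,-0.03,0,0,0],[-0.045,0,0,0,0,0],[-0.046,0,0,0,0,0],[0,-0.035,0,0,0,0],[0,-0.035,0,0,0,0],[0,0,0.02,0,0,0],[0,0,0.015,0,0,0]]' -1
python3 -m crank '[[0,0,0,0,0,0],[0,0,0,0,0,0],[0,0,0,0,0,0],[0,0,0,0,0,0],[0,0,0,0,0,0],[0,0,0,0,0,0],[0,0,0,0,0,0],[0,0,0,0,0,0]]' -1
python3 - <<'E'
from h import *
a=get_image('wrist')[:,:,::-1];b=get_image('scene')[170:320,140:280,::-1]
b=cv2.resize(b,(358,384),interpolation=2)
o=np.hstack([a,b]);cv2.imwrite('pics/v2.png',cv2.resize(o,None,fx=.9,fy=.9))
E
```

```text
time_s: 6.2
tool_pos: [0.4872, 0.1068, 0.0793]
orientation: [180.0, 0.1, -2.6]
contact_force: [0.5, 0.4, 0.6]
width: 0.0003
time_s: 7.2
tool_pos: [0.4879, 0.1066, 0.0803]
orientation: [180.0, -0.0, -2.6]
contact_force: [0.5, -0.1, 0.3]
width: 0.0001
```

View pics/v2.png

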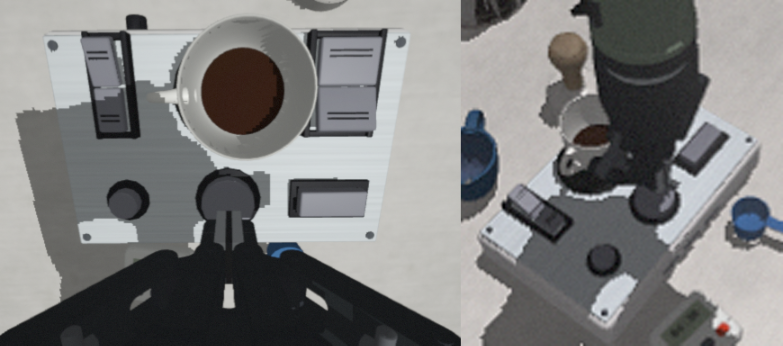

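The wrist view shows the wide rocker's far half now level and the fingertips at the middle of the large key, about (228,205). The other controls are unchanged. Pressing the large key.

```bash
python3 -m crank '[[0,0,0.01,0,0,0],[0,0,0.008,0,0,0],[0,0,0.004,0,0,0],[0,0,0.003,0,0,0],[0,0,0.003,0,0,0],[0,0,0.002,0,0,0],[0,0,0.001,0,0,0],[0,0,0,0,0,0]]' -1
```

```text
time_s: 8.3
tool_pos: [0.4876, 0.1066, 0.0518]
orientation: [180.0, -0.0, -2.6]
contact_force: [-8.1, -1.0, 23.1]
width: -0.0
```

The large key bottomed at 0.0518, as expected. Next is the bar key.

```bash
python3 -m crank '[[0,0,-0.03,0,0,0],[0.001,0.035,0,0,0,0],[0,0.035,0,0,0,0],[0,0,0,0,0,0],[0,0,0,0,0,0],[0,0,0,0,0,0],[0,0,0,0,0,0],[0,0,0,0,0,0]]' -1
python3 - <<'E'
from h import *
a=get_image('wrist')[:,:,::-1];b=get_image('scene')[170:320,140:280,::-1]
b=cv2.resize(b,(358,384),interpolation=2)
o=np.hstack([a,b]);cv2.imwrite('pics/v3.png',cv2.resize(o,None,fx=.9,fy=.9))
E
```

```text
time_s: 9.3
tool_pos: [0.4857, 0.0371, 0.0792]
orientation: [180.0, -0.0, -2.6]
contact_force: [1.1, 0.6, -1.1]
width: -0.0004
```

View pics/v3.png

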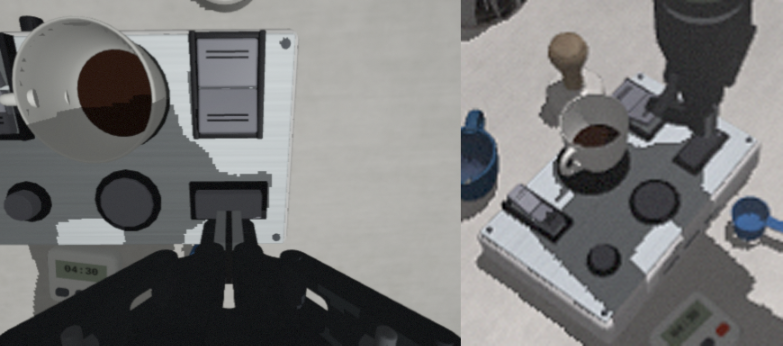

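The fingertips are centred on the bar key, about (229,205). The large key is visibly flush and the wide rocker is on. Now I press and hold.

```bash
python3 -m crank '[[0,0,0.01,0,0,0],[0,0,0.008,0,0,0],[0,0,0.004,0,0,0],[0,0,0.003,0,0,0],[0,0,0.003,0,0,0],[0,0,0.001,0,0,0],[0,0,0,0,0,0],[0,0,0,0,0,0]]' -1
python3 -m crank '[[0,0,0,0,0,0],[0,0,0,0,0,0],[0,0,0,0,0,0],[0,0,0,0,0,0],[0,0,0,0,0,0],[0,0,0,0,0,0],[0,0,0,0,0,0],[0,0,0,0,0,0]]' -1
```

```text
time_s: 10.4
tool_pos: [0.485, 0.0366, 0.0519]
orientation: [180.0, 0.0, -2.6]
contact_force: [-7.0, -0.4, 16.5]
width: 0.0
time_s: 11.4
tool_pos: [0.485, 0.0366, 0.0519]
orientation: [180.0, 0.0, -2.6]
contact_force: [-6.1, -0.1, 17.1]
width: -0.0003
```

```bash
python3 - <<'E'
from h import *
cv2.imwrite('pics/v4.png',np.hstack([get_image('top')[100:300,100:400,::-1],cv2.imread('pics/top0.png')[100:300,100:400]]))
E
```

```text
(no output)
```

View pics/v4.png

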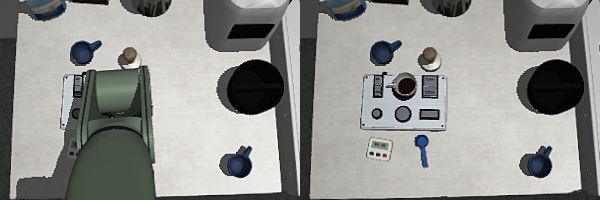

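The blue cups (85,52) and (239,162) and the tamper (129,57) are where they started. The arm hides the rest in this view, but the earlier scene views show nothing disturbed there. Handing in.

```bash
python3 -c "from cell import *;hand_in();s=read_state();print(s['time_s'],s['tool_pos'],s['contact_force'])"
```

```text
the job is handed in; nothing more can be done
the job is handed in; nothing more can be done
```

I switched the wide rocker on, pressed the large round key in, then pressed the bar key down and held it there. I handed in at about 11.5 s with the bar key still held.

| Control | Height where it stopped | Force at the stop | Expected height |
|---|---|---|---|
| Wide rocker | 58.8 mm | 22 N | 59 mm |
| Large round key | 51.8 mm | 23 N | 52 mm |
| Bar key | 51.9 mm, steady for 1 s | about 17 N | 52 mm |

- **Rocker and large key:** in the last wrist picture the wide rocker's far half is level and the large key is flush.
- **Narrow rocker and small key:** they looked untouched in the pictures taken before the final press.
- **Loose things:** the blue cups and the tamper were unmoved in the last top view. The arm hid the espresso cup, timer and scoop in that view, so I did not recheck them there. Each was in place wherever it showed in the picture before the final press, judged by eye.
- **Disagreements:** my triangulated heights for the five controls were off by 2 to 8 mm, with the narrow rocker worst. The box fit in the horizontal plane agreed to about 1.5 mm, and the contact heights matched the given sizes.
- **Final state:** the final state read came back empty after hand-in, so the last measured values are from just before it.

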